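# Level the model test stand with a wedge, under a locked stop

## Task

Make the model test stand safe by pressing its red mushroom stop down until it latches, then move every part that lies on the deck into the black tray. Only then push the wooden wedge under the foot at the deck's low corner until the level's bubble sits between the two lines, and leave the wedge there carrying the deck. Last, turn the mushroom clockwise so that it springs up again; keep the stop latched until then, and do not disturb the other things on the bench.

Things in the scene. Friction and masses are not known exactly. Their poses are not given: they have to be found in the camera images.
- servo: One of the parts left lying on the deck: a black servo, a plain block 40 x 20 x 36 mm (x, y, z) with thin mounting ears out to 54 mm along x, 26 to 29 mm up, and a small white arm on top, 60 g; true masses differ by up to 40 %. Origin: centre of its underside, z up as it stands. May be absent (only four to six of the six parts are there).
- battery: One of the parts left lying on the deck: a hard grey battery brick 60 x 32 x 24 mm (x, y, z) with a paper strip on top, 110 g; true masses differ by up to 40 %. Origin: centre of its underside, z up as it stands. May be absent (only four to six of the six parts are there).
- motor: One of the parts left lying on the deck: a square steel motor 34 x 34 x 40 mm with a thin shaft standing 11 mm above its top, 120 g; true masses differ by up to 40 %. Origin: centre of its underside, z up as it stands. May be absent (only four to six of the six parts are there).
- gearbox: One of the parts left lying on the deck: a grey gearbox block 50 x 28 x 34 mm (x, y, z) with a small brass boss on top, 100 g; true masses differ by up to 40 %. Origin: centre of its underside, z up as it stands. May be absent (only four to six of the six parts are there).
- bearing: One of the parts left lying on the deck: a dark steel bearing block: base 56 x 24 x 12 mm (x, y, z), on its middle a block 28 x 24 mm reaching 36 mm up, with a brass bush through it, 120 g; true masses differ by up to 40 %. Origin: centre of its underside, z up as it stands. May be absent (only four to six of the six parts are there).
- controller: One of the parts left lying on the deck: a black speed controller 46 x 30 x 26 mm (x, y, z), its upper 8 mm a row of thin aluminium fins, 70 g; true masses differ by up to 40 %. Origin: centre of its underside, z up as it stands. May be absent (only four to six of the six parts are there).
- deck: Square aluminium deck of a test stand, 260 x 260 x 12 mm, a lip 4 mm wide and 5 mm high round its top; when level, its top is 40 mm up. It rocks on two feet under one diagonal and sinks by 0.06 rad at its -x, +y corner, the low corner. Origin on the rocking axis at the plate's underside, 25 mm in +x and 25 mm in -y from the plate's middle; x, y along its edges, z up. The level is on the +x, -y quarter.
- foot (a point): Lowest point of the round steel foot (ball of 16 mm diameter) under the deck's low corner, 15 mm in from both edges. At the start it hangs about 7 to 16 mm above the table; with the deck level, 19 to 28 mm (the stand's height differs from start to start). It is 198 mm from the rocking axis and carries about 3 N when the deck is empty.
- level_mid (a point): Middle of the level's window, on top of the level. The level is a dark steel bar 130 x 34 x 16 mm fixed on the deck along the diagonal that points to the low corner, with a white window and two black lines across it 25 mm apart. The level reads centred when the 18 mm green bubble lies between the lines.
- bubble (a joint): The bubble's distance (m) from the middle of the window along the level: negative (down to -0.024) towards the high end, away from the low corner; 0 centred; positive when the shimmed corner stands too high. The bubble moves 0.4 m per rad of tilt, about 2 mm per mm of lift at the foot.
- wedge: The loose wooden wedge shim, lying on the table beside the deck, 150 g. Its ramp is 130 mm long and 36 mm wide, 30 mm high at the thick end and 4 mm at the tip (rises 1 in 5); at the thick end stands a grip block 18 mm long, 26 mm wide, 46 mm high. Origin: centre of the grip block's underside; x points along the wedge to the tip, which lies at x = +139 mm, y across it, z up.
- wedge_grip (a point): Point to grip the wedge, in the middle of its grip block, 34 mm above its underside.
- wedge_tip (a point): Underside of the wedge's thin tip.
- tray: Fixed open black tray 180 x 170 mm (x, y), 35 mm high, walls and floor 4 mm. Origin: centre of its underside. It stands right of the deck, on the nearer or the farther place (the stop box has the other).
- stop_top (a point): Centre of the top of the mushroom stop, a red ribbed round head of 40 mm diameter and 18 mm thick on a fixed grey box 85 x 85 x 55 mm. Head top 86 mm above the table when up, 78 mm when down; the gap under the head is 13 mm when up, 5 mm when down.
- stop_press (a joint): How far the mushroom is down (m): 0 up, 0.008 latched down, which is also the bottom. It snaps: pressing takes about 8 N at most , past the middle it stays down by itself.
- stop_turn (a joint): How far the mushroom is turned (rad), 0 at rest, up to 1.1, growing clockwise seen from above; a light spring turns it back when let go. Turning the latched mushroom lifts it by 6 mm per rad from its lowest position; once turned past about 0.8 rad and let go, it springs up by itself (held fast, it waits until the grip opens). It goes fully down only while turned back to rest; let go, it may stay up to 0.2 rad short of rest, which does not matter.
- driver: A bystander, not to be disturbed: screwdriver, standing or lying loose on the bench.
- tape: A bystander, not to be disturbed: roll of tape, standing or lying loose on the bench.
- paint: A bystander, not to be disturbed: paint jar, standing or lying loose on the bench.
- glue: A bystander, not to be disturbed: glue bottle, standing or lying loose on the bench.
- wheel1: A bystander, not to be disturbed: model wheel, standing or lying loose on the bench.
- wheel2: A bystander, not to be disturbed: model wheel, standing or lying loose on the bench.
- block: A bystander, not to be disturbed: offcut of wood, standing or lying loose on the bench.
There are look-alikes about, which are no part of the job. Leave any blue look-alike of the bearing alone. Leave any pink look-alike of the battery alone.

How it is judged (in metres and radians):
On the way, in this order (a step that is already met when the one before it is completed fails the run):
1. the mushroom stop is pressed down and latched (value of joint stop_press above 0.0055 m), for 0.3 s.
2. all parts are in the tray, the stop still down (x of servo in the frame of tray between -0.086 and 0.086 m and y of servo in the frame of tray between -0.081 and 0.081 m and z of servo in the frame of tray between -0.005 and 0.065 m and x of battery in the frame of tray between -0.086 and 0.086 m and y of battery in the frame of tray between -0.081 and 0.081 m and z of battery in the frame of tray between -0.005 and 0.065 m and x of motor in the frame of tray between -0.086 and 0.086 m and y of motor in the frame of tray between -0.081 and 0.081 m and z of motor in the frame of tray between -0.005 and 0.065 m and x of gearbox in the frame of tray between -0.086 and 0.086 m and y of gearbox in the frame of tray between -0.081 and 0.081 m and z of gearbox in the frame of tray between -0.005 and 0.065 m and x of bearing in the frame of tray between -0.086 and 0.086 m and y of bearing in the frame of tray between -0.081 and 0.081 m and z of bearing in the frame of tray between -0.005 and 0.065 m and x of controller in the frame of tray between -0.086 and 0.086 m and y of controller in the frame of tray between -0.081 and 0.081 m and z of controller in the frame of tray between -0.005 and 0.065 m and value of joint stop_press above 0.0055 m), for 0.2 s.
3. the deck rests on the wedge with the bubble between the lines, the stop still down (value of joint bubble between -0.0035 and 0.0035 m and contact force between wedge and deck above 0.3 N and value of joint stop_press above 0.0055 m), for 0.5 s.
4. the mushroom is turned clockwise, the deck still level on the wedge (value of joint bubble between -0.0035 and 0.0035 m and contact force between wedge and deck above 0.3 N and value of joint stop_turn above 0.6 rad), for 0.04 s.
5. the mushroom is up again (value of joint stop_press below 0.002 m), for 0.2 s.
At the end, for the whole second after the job is handed in: All parts present lie at rest inside the tray (no higher than 65 mm above its underside), the deck rests on the wedge with the bubble within 3.5 mm of centre (between the lines), and the mushroom is up (less than 2 mm down) (x of servo in the frame of tray between -0.086 and 0.086 m and y of servo in the frame of tray between -0.081 and 0.081 m and z of servo in the frame of tray between -0.005 and 0.065 m and x of battery in the frame of tray between -0.086 and 0.086 m and y of battery in the frame of tray between -0.081 and 0.081 m and z of battery in the frame of tray between -0.005 and 0.065 m and x of motor in the frame of tray between -0.086 and 0.086 m and y of motor in the frame of tray between -0.081 and 0.081 m and z of motor in the frame of tray between -0.005 and 0.065 m and x of gearbox in the frame of tray between -0.086 and 0.086 m and y of gearbox in the frame of tray between -0.081 and 0.081 m and z of gearbox in the frame of tray between -0.005 and 0.065 m and x of bearing in the frame of tray between -0.086 and 0.086 m and y of bearing in the frame of tray between -0.081 and 0.081 m and z of bearing in the frame of tray between -0.005 and 0.065 m and x of controller in the frame of tray between -0.086 and 0.086 m and y of controller in the frame of tray between -0.081 and 0.081 m and z of controller in the frame of tray between -0.005 and 0.065 m and value of joint bubble between -0.0035 and 0.0035 m and contact force between wedge and deck above 0.3 N and value of joint stop_press below 0.002 m and linear speed of each of servo, battery, motor, gearbox, bearing, controller, wedge below 0.02 m/s); the robot touches nothing.
It fails at once if another thing on the bench is moved by more than 40 mm (distance of any of driver, tape, paint, glue, wheel1, wheel2, block from where it was at the start of the episode above 0.04 m).
Of servo, battery, motor, gearbox, bearing, controller only 4 to 6 are there at a start; the rules pass over those that are not, and their reading is None.
At some moment in a run one of servo, battery, motor, gearbox, bearing, controller may be knocked a few centimetres aside while the robot is not near it.
Once in a run the grip may slacken for a moment while it holds something.
It also fails if it takes over 210 s, if anything falls off the work surface, if the arm or the gripper's body presses on something with over 40 N, if the wrist force passes 120 N, or if a joint passes its speed limit or range.

## Robot

A 6-joint arm with a two-finger parallel gripper is mounted at the origin on the work surface. World frame = base frame: x ahead of the robot, y to its left, z up, the work surface at z = 0. Lengths are in mm, angles in degrees, forces in N, time in s.
With the tool pointing down it reaches from about 325 to 925 mm from the base axis. Payload 3.1 kg.
Tool frame: the origin (TCP) lies at the very end of the fingers, on their centre line; the grasp point (between the pads) lies grasp_offset behind it (grasp_offset is the distance from the TCP to the grasp point, in mm); z points along the fingers, x is the direction in which the jaws open and shut, and the axes are right-handed (so a half turn about z gives the same grasp; the last joint's range is limited). The gripper opens to 85 mm and grips with 20 to 120 N. Pads are 22 mm wide; open, the fingers measure 114 mm over their backs; the gripper's body (76 mm by 85 mm) begins 54 mm behind the grasp point. The pads swing forward as they close: fully open they stand 13 mm farther back than shut.
Start: joints at [-78.965, 12.427, 92.441, -0, 75.132, -6.429], TCP at [187.585, -596.197, 231.3] pointing down, gripper open.
Joint ranges: [-157.48, 157.48], [-44.54, 120.13], [17.64, 146.25], [-64.5, 244.5], [7.68, 150.69], [-147.95, 147.95]. Speed limits (degrees/s): [159.86, 159.86, 180, 180, 180, 180].

## Interface

Orientations are given as [roll, pitch, yaw] about the fixed x, y, z axes, in that order (R = Rz(yaw) Ry(pitch) Rx(roll)).
In Python, from station import * gives the robot as it stands. Calls block until the motion is done:
- goto(position, orientation): joint-space move of the TCP to a pose.
- move_l(position, attitude=None, speed=150): straight line of the TCP; attitude=None keeps the orientation; speed is the mean speed in mm/s.
- move_j(angles): joint-space move.
- grip(opening, squeeze=None): finger opening in mm; squeeze is the grip in N (None keeps the last); returns when the fingers have stopped.
- wait(seconds).
- solve_ik(position, orientation): joint angles nearest the present ones, or None.
- get_obs(): the state.
- get_image(name): name is "scene" or "side" or "wrist"; returns the picture (384x512x3 uint8, red, green, blue); there is no depth.
- get_calibration(name): a dict with "fx", "fy", "cx", "cy" (pixels), "D" ([k1, k2, p1, p2, k3] as OpenCV has them; the pictures are not rectified), "R" (3x3) and "t" (3): a world point X has camera coordinates R X + t; the wrist camera has in their place "mount" (4x4, takes a point from camera to tool coordinates, whose origin is the TCP and whose axes are the tool frame's). Camera axes: x right, y down, z forward; pixel columns grow to the right and rows downward; lengths in mm; the calibration is good to about 2 mm. A picture is of the moment at which its call begins: read the wrist's pose just before it. get_calibration takes no time and is no camera call.
A pose or a line that the arm cannot do raises Unreachable and nothing moves.
- sign_off(): hands the job in, once; it reports no verdict.
Trained networks look in the newest picture that a camera, given by its name, has taken for a name from the list of things; names that differ only in an ending like _2 or _b are one class to them, and where a whole thing is asked for, a point or a joint stands for the part that bears it (a point fixed in the world has none). Each returns a list of dicts, best first, with "score" (0 to 1); they miss things now and then, are a little off and sometimes report something else, mostly with a low value. They report only what shows in the picture. A call takes as long as a camera call. They do not tell look-alikes from the thing itself.
- spot_in(name, camera): "extent" ([centre column, centre row, width, height] in pixels, round what is visible of it).
- regions_of(name, camera): "region" (384x512 bool, what is visible of it) and "extent" ([centre column, centre row, width, height] in pixels, round what is visible of it).
The state is a dict: "t": time; "joint_pos": joint angles; "qvel": joint speeds; "effort": joint torques, N m; "tcp_pos": TCP position; "ee_rot": TCP orientation; "wrist_force": force on the tool from outside, world axes, zero at the start; "moment": the same for the moment, N m; "grip_width": finger opening in mm.
Only numpy, scipy, OpenCV 4.12 (cv2) and the standard library are available. Lean on these libraries where they do the work, as an engineer would, in place of code of your own. Each camera call takes 0.05 s, during which the arm holds its last target.

## Working session

There is one attempt and no reset: what is moved stays moved. The work goes in short steps, each a Python script; the robot and the scene stay as the last script left them, time stands still between calls to the robot, and variables do not carry over. Pictures are saved under pics/ and viewed, and the job is handed in when it is done.

```bash
ls; mkdir -p pics
python3 - <<'E'
from station import *
import cv2,numpy as np
o=get_obs();print(o)
for n in ["scene","side","wrist"]:
    im=get_image(n);cv2.imwrite(f"pics/{n}0.png",im[:,:,::-1]);c=get_calibration(n);print(n,c)
E
```

```text
pics
{'t': 0.0, 'joint_pos': array([-7.89648402e+01,  1.24762569e+01,  9.25279759e+01,  9.86481833e-04,
        7.51311217e+01, -6.42909242e+00]), 'qvel': array([ 0.01030304,  0.01595048, -0.10687103,  0.04148939, -0.02066223,
       -0.02395054]), 'effort': array([ 1.29602897e-03, -3.96836543e+01, -3.03853548e+01, -1.49355324e-04,
        9.68030101e-03, -1.49321767e-05]), 'tcp_pos': array([ 187.43524807, -595.39046348,  229.97826196]), 'ee_rot': array([-1.79983897e+02,  1.34396636e-01, -7.25359832e+01]), 'wrist_force': array([-0.84984456, -0.13889911, -0.07083672]), 'moment': array([ 0.04260273, -0.00902415, -0.0034626 ]), 'grip_width': 85.29820220779224}
scene {'fx': 425.70301354251444, 'fy': 425.70301354251444, 'cx': 254.22184218619145, 'cy': 196.727128687818, 'D': array([-0.04742477,  0.        ,  0.        ,  0.        ,  0.        ]), 'R': array([[ 0.36393672,  0.93139628, -0.00714358],
       [ 0.76048577, -0.30156535, -0.57508237],
       [-0.53778384,  0.203861  , -0.81806432]]), 't': array([-165.96709182, -371.66832716, 1521.7991092 ])}
side {'fx': 453.5283158790427, 'fy':
[... 197 characters left out ...]
1047],
       [-0.2528166 ,  0.46613895, -0.8478197 ],
       [ 0.4230247 , -0.73483233, -0.53016182]]), 't': array([458.94280193, 218.89139819, 973.52449476])}
wrist {'fx': 319.89919392691735, 'fy': 319.89919392691735, 'cx': 258.1031991734413, 'cy': 194.23942426485462, 'D': array([-0.00862943,  0.        ,  0.        ,  0.        ,  0.        ]), 'mount': array([[ 9.99998704e-01, -1.09890410e-03, -1.17689345e-03,
         7.12813645e-02],
       [ 1.40376816e-03,  9.53018897e-01,  3.02907595e-01,
        -7.76625735e+01],
       [ 7.88735295e-04, -3.02908855e-01,  9.53019204e-01,
        -1.43584309e+02],
       [ 0.00000000e+00,  0.00000000e+00,  0.00000000e+00,
         1.00000000e+00]])}
```

View pics/scene0.png

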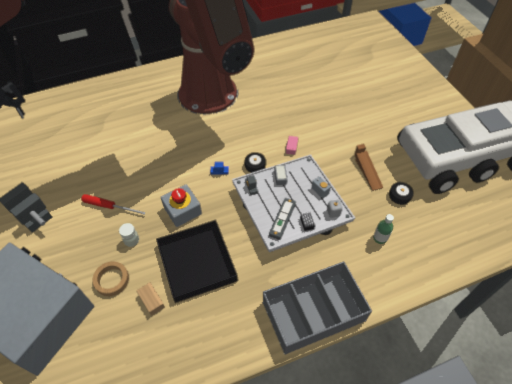

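View pics/side0.png

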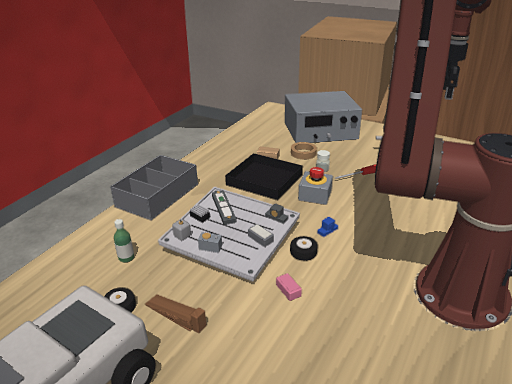

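View pics/wrist0.png

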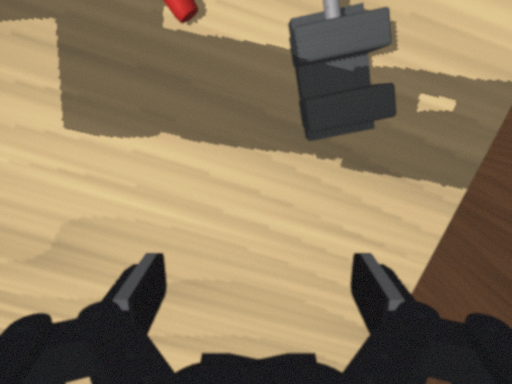

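```bash
cat > h.py <<'E'
from station import *
import cv2,numpy as np
from scipy.spatial.transform import Rotation as Rn
def cam(n,obs=None):
    c=get_calibration(n);K=np.array([[c['fx'],0,c['cx']],[0,c['fy'],c['cy']],[0,0,1.]])
    if n!='wrist': return K,np.array(c['D']),np.array(c['R']),np.array(c['t'])
    M=np.array(c['mount']);Rt=Rn.from_euler('xyz',obs['ee_rot'],degrees=True).as_matrix()
    Rc=Rt@M[:3,:3];p=Rt@M[:3,3]+obs['tcp_pos']
    return K,np.array(c['D']),Rc.T,-Rc.T@p
def plane(C,uv,z):
    K,D,R,t=C
    u=cv2.undistortPoints(np.array(uv,float).reshape(-1,1,2),K,D).reshape(-1,2)
    d=np.c_[u,np.ones(len(u))]@R; o=-R.T@t
    s=(np.asarray(z)-o[2])/d[:,2]
    return o+d*s[:,None]
def proj(C,X):
    K,D,R,t=C
    return cv2.projectPoints(np.array(X,float).reshape(-1,1,3),cv2.Rodrigues(R)[0],t,K,D)[0].reshape(-1,2)
def tri(Cs,uvs):
    A=[];b=[]
    for C,uv in zip(Cs,uvs):
        K,D,R,t=C
        u=cv2.undistortPoints(np.array(uv,float).reshape(-1,1,2),K,D).ravel()
        for i in range(2):
            r=u[i]*R[2]-R[i];A.append(r);b.append(t[i]-u[i]*t[2])
    return np.linalg.lstsq(np.array(A),np.array(b),rcond=None)[0]
def shot(n,fn=None):
    o=get_obs();im=get_image(n)
    if fn: cv2.imwrite('pics/'+fn,im[:,:,::-1])
    return im,cam(n,o),o
E
python3 - <<'E'
from h import *
a=cv2.imread('pics/scene0.png')
cv2.imwrite('pics/s_deck.png',cv2.resize(a[120:270,200:400],None,fx=4,fy=4,interpolation=cv2.INTER_CUBIC))
b=cv2.imread('pics/side0.png')
cv2.imwrite('pics/d_deck.png',cv2.resize(b[170:320,140:320],None,fx=4,fy=4,interpolation=cv2.INTER_CUBIC))
S=cam('scene')
for n,uv,z in [('stop',(179,195),86),('tray c1',(157,240),35),('tray c2',(209,222),35),('tray c3',(238,263),35),('tray c4',(182,300),35),('deckL',(233,184),40),('deckT',(310,158),40),('deckR',(353,214),36),('deckB',(273,245),40),('wedge a',(362,148),0),('wedge b',(378,187),0)]:
    print(n,plane(S,uv,z).round(0))
E
```

```text
stop [[ 460. -221.   86.]]
tray c1 [[ 543. -313.   35.]]
tray c2 [[ 541. -166.   35.]]
tray c3 [[ 687. -135.   35.]]
tray c4 [[ 730. -297.   35.]]
deckL [[446. -62.  40.]]
deckT [[439. 189.  40.]]
deckR [[664. 214.  36.]]
deckB [[674. -32.  40.]]
wedge a [[434. 382.   0.]]
wedge b [[588. 348.   0.]]
```

View pics/s_deck.png

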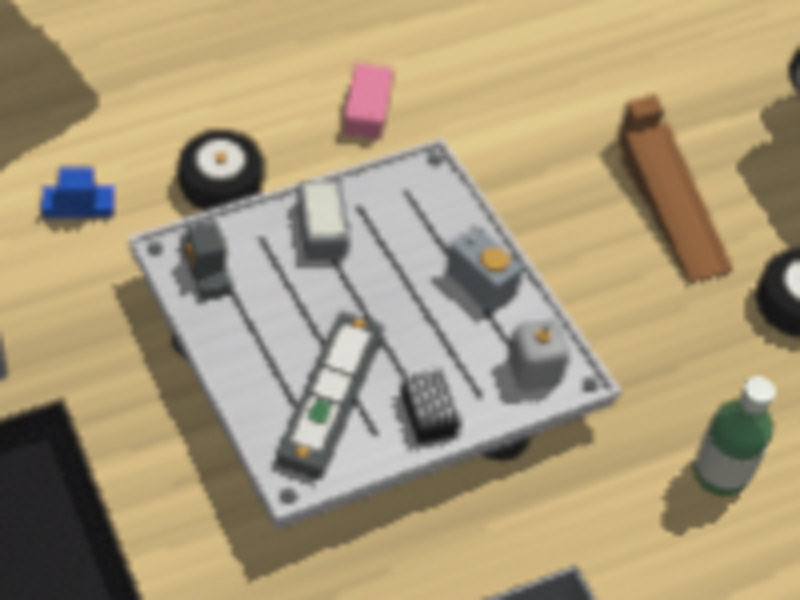

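View pics/d_deck.png

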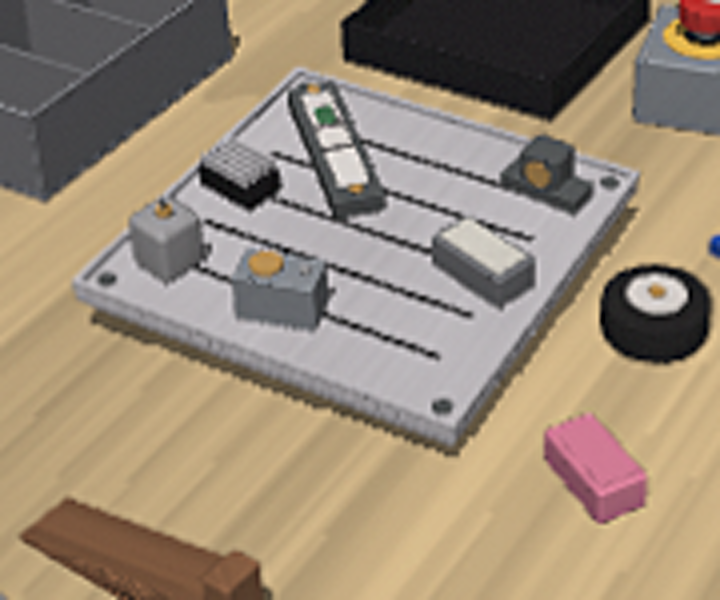

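Run:
```python
from h import *
S=cam('scene');D=cam('side')
print('stop tri',tri([S,D],[(179,195),(317,172)]))
import station;print([x for x in dir(station) if x[0]!='_'], getattr(station,'grasp_offset',None))
goto([460,-175,230],[180,0,0])
im,C,o=shot('wrist','w1.png');print(o['tcp_pos'],o['ee_rot'],o['t'])
cv2.imwrite('pics/w1.png',im[:,:,::-1])
for n in('stop_top',):
    for r in spot_in(n,'wrist')[:3]: print(r)
```

```text
stop tri [ 452.32491212 -221.64223105   78.42910074]
['Unreachable', 'get_calibration', 'get_image', 'get_obs', 'goto', 'grasp_offset', 'grip', 'move_j', 'move_l', 'regions_of', 'sign_off', 'solve_ik', 'spot_in', 'wait'] 18.700000000000003
[ 460.02710721 -175.85319954  230.13146135] [ 1.79969113e+02 -1.32039600e-02 -7.11304878e-02] 1.975
{'extent': [252.2, 224.3, 43.6, 40.8], 'score': 0.7}
```

View pics/w1.png

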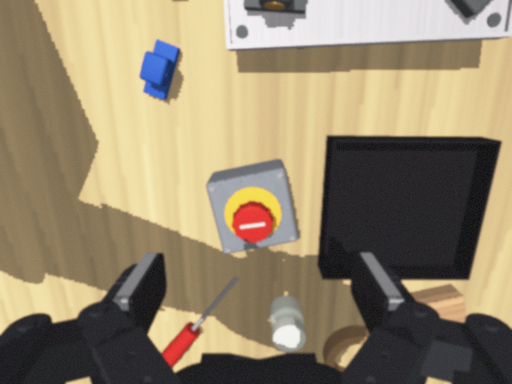

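Run:
```python
from h import *
o=get_obs();C=cam('wrist',o)
print('stop',plane(C,(253,224.5),86).round(1))
print('tray',plane(C,[(327,137),(500,140),(470,279),(320,279)],35).round(0))
print('deck corner',plane(C,[(226,45)],34).round(0), 'box',plane(C,[(207,183),(281,160),(299,237),(224,252)],55).round())
print(plane(C,[(287,337),(235,280),(160,70)],[40,10,15]).round())
```

```text
stop [[ 454.9 -220.6   86. ]]
tray [[ 533. -143.   35.]
 [ 716. -146.   35.]
 [ 718. -315.   35.]
 [ 535. -314.   35.]]
deck corner [[429. -54.  34.]] box [[ 407. -187.   55.]
 [ 483. -163.   55.]
 [ 504. -249.   55.]
 [ 422. -267.   55.]]
[[ 496. -396.   40.]
 [ 429. -331.   10.]
 [ 357.  -75.   15.]]
```

Run:
```python
from h import *
grip(0,40)
move_l([454,-219.5,105],speed=200)
for z in (90,84,80,77):
    move_l([454,-219.5,z],speed=40);o=get_obs();print(z,o['tcp_pos'].round(1),o['wrist_force'].round(1))
wait(0.3);o=get_obs();print(o['tcp_pos'].round(1),o['wrist_force'].round(1))
```

```text
90 [ 453.8 -219.3   89.7] [-0.3  0.6  0.1]
84 [ 454.5 -219.8   84.3] [-0.  -1.   1.3]
80 [ 453.3 -219.    79.3] [-0.3  0.3  0.5]
77 [ 454.2 -219.6   77.9] [-2.2  1.4  7.3]
[ 454.1 -219.6   77.9] [-1.3  1.2  6.8]
```

Run:
```python
from h import *
move_l([454,-219.5,74.5],speed=40);o=get_obs();print(o['tcp_pos'].round(1),o['wrist_force'].round(1))
move_l([454,-219.5,170],speed=250)
grip(85)
goto([560,117,270],[180,0,0])
im,C,o=shot('wrist','w2.png');print(o['tcp_pos'],o['ee_rot'],o['t'])
for n in('bearing','battery','gearbox','motor','controller','servo','level_mid','wedge'):
    for r in spot_in(n,'wrist')[:3]: print(n,r)
```

```text
[ 454.3 -219.6   77.7] [-6.5  4.7 21.4]
[559.70764506 115.96783019 269.36179558] [ 1.79955841e+02  6.31062219e-02 -5.60148494e-02] 8.225
bearing {'extent': [194.1, 266.5, 42.4, 33.6], 'score': 0.98}
bearing {'extent': [113.7, 282.6, 23.5, 26.8], 'score': 0.52}
battery {'extent': [84.5, 111.5, 64.1, 48.1], 'score': 0.91}
battery {'extent': [184.9, 194.4, 53.7, 34.0], 'score': 0.61}
battery {'extent': [257.1, 120.2, 48.3, 37.9], 'score': 0.52}
gearbox {'extent': [256.9, 120.4, 51.9, 38.5], 'score': 0.9}
gearbox {'extent': [337.2, 120.4, 42.4, 34.5], 'score': 0.49}
motor {'extent': [336.1, 122.0, 42.1, 39.3], 'score': 0.68}
controller {'extent': [334.9, 195.3, 48.5, 34.5], 'score': 0.76}
controller {'extent': [250.1, 187.4, 234.3, 215.8], 'score': 0.5}
level_mid {'extent': [252.3, 183.8, 231.6, 216.1], 'score': 0.92}
level_mid {'extent': [118.2, 218.2, 62.6, 57.7], 'score': 0.43}
```

View pics/w2.png

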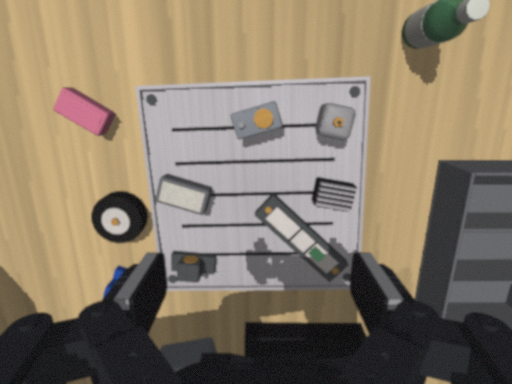

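Run:
```python
from h import *
a=cv2.imread('pics/w2.png')
cv2.imwrite('pics/w2z.png',cv2.resize(a[70:220,140:370],None,fx=3.4,fy=3.4,interpolation=cv2.INTER_CUBIC))
cv2.imwrite('pics/w2y.png',cv2.resize(a[170:300,140:370],None,fx=3.4,fy=3.4,interpolation=cv2.INTER_CUBIC))
```

```text
(no output)
```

View pics/w2z.png

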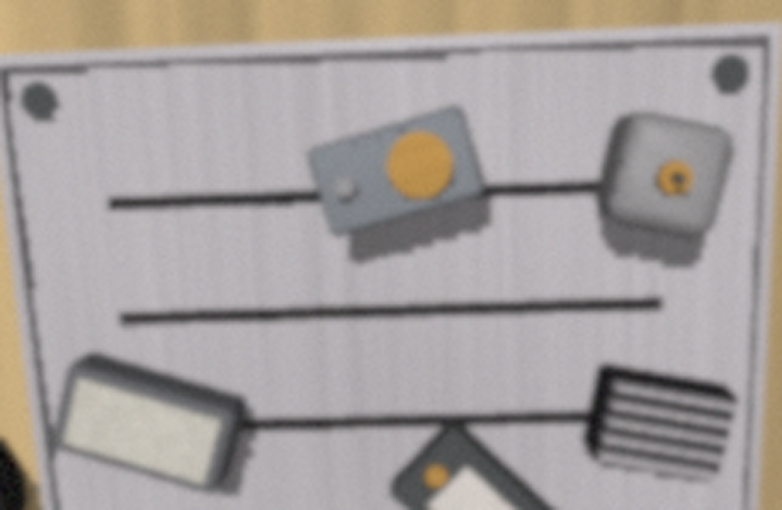

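View pics/w2y.png

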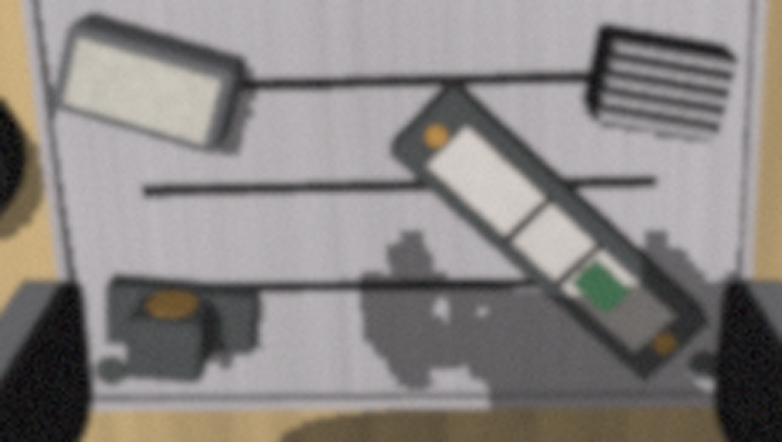

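Run:
```python
from h import *
o=get_obs();C=cam('wrist',o)
def A(p): return np.array(p)/3.4+[140,70]
def B(p): return np.array(p)/3.4+[140,170]
# deck corner: 
crn=[(138,89),(369,78),(359,289),(166,291)]
print('deck',plane(C,crn,[33,43,45,40]).round(0))
ft=plane(C,A([(39,101),(731,74)]),[28,38]);print('feet screws',ft.round(1))
for n,c,z in [('gear',A([(310,152),(458,105),(487,187),(342,235)]),31+34),('motor',A([(633,113),(733,133),(708,235),(612,217)]),37+40),('batt',A([(72,368),(225,408),(207,490),(55,445)]),34+24),('ctl',A([(606,375),(736,395),(718,479),(596,455)]),39+26),('bear',B([(125,316),(208,318),(197,380),(118,372)]),38+36)]:
    p=plane(C,c,z)[:,:2];m=p.mean(0);e=(p[1]-p[0]+p[2]-p[3])/2
    print(n,m.round(1),'yaw',np.degrees(np.arctan2(e[1],e[0])).round(1),'sides',np.linalg.norm(p-np.roll(p,-1,0),axis=1).round(0))
print('shaft',plane(C,A([(676,177)]),88))
```

```text
deck [[424. 199.  33.]
 [681. 210.  43.]
 [694. -56.  45.]
 [435. -62.  40.]]
feet screws [[436.7 187.   28. ]
 [668.6 195.2  38. ]]
gear [559.3 166.5] yaw 17.5 sides [48. 27. 48. 27.]
motor [641.9 165.9] yaw -10.6 sides [31. 31. 30. 31.]
batt [470.   79.5] yaw -16.8 sides [53. 31. 54. 29.]
ctl [648.3  82. ] yaw -10.4 sides [44. 30. 43. 28.]
bear [474.6 -11.9] yaw -4.1 sides [29. 26. 28. 23.]
shaft [[640.57215688 166.27373646  88.        ]]
```

```bash
cat >> h.py <<'E'
def over(fn):
    goto([560,117,270],[180,0,0]); im,C,o=shot('wrist',fn);print('over t',o['t'],o['grip_width']);return im,C,o
def pick(x,y,yaw,z,w,op=None,sq=50):
    op=op or w+24
    goto([x,y,130],[180,0,yaw]); grip(min(op,85))
    move_l([x,y,z+20],speed=200);move_l([x,y,z],speed=60)
    grip(max(w-12,0),sq);o=get_obs();print('gripped',o['grip_width'].round(1),'F',o['wrist_force'].round(1),o['tcp_pos'].round(1))
    move_l([x,y,z+25],speed=60);move_l([x,y,160],speed=250);o=get_obs();print('lifted',o['grip_width'].round(1),'F',o['wrist_force'].round(1),o['t'])
def place(x,y,yaw,z,w):
    goto([x,y,150],[180,0,yaw]);print('carry',get_obs()['grip_width'].round(1))
    move_l([x,y,z+25],speed=250);move_l([x,y,z],speed=60)
    print('at',get_obs()['tcp_pos'].round(1),get_obs()['wrist_force'].round(1),get_obs()['grip_width'].round(1))
    grip(w+9);move_l([x,y,z+45],speed=100);move_l([x,y,150],speed=300)
E
python3 - <<'E'
from h import *
pick(559.3,166.5,107.5,40,28)
E
```

```text
Traceback (most recent call last):
  File "h.py", line 37, in pick
    grip(max(w-12,0),sq);o=get_obs();print('gripped',o['grip_width'].round(1),'F',o['wrist_force'].round(1),o['tcp_pos'].round(1))
                                                     ^^^^^^^^^^^^^^^^^^^^^
AttributeError: 'float' object has no attribute 'round'
```

```bash
sed -i "s/\['grip_width'\].round(1)/['grip_width']/g" h.py
python3 - <<'E'
from h import *
o=get_obs();print(o['grip_width'],o['wrist_force'].round(1),o['tcp_pos'].round(1))
move_l([559.3,166.5,65],speed=60);move_l([559.3,166.5,160],speed=250);o=get_obs();print(o['grip_width'],o['wrist_force'].round(1))
place(579,-191,0,14,28)
over('w3.png')
E
```

```text
26.939630171437503 [-0.6  0.   2.1] [560.  166.5  40.6]
27.256865512021687 [-1.4  0.5 -2.5]
carry 27.62738940766458
at [ 578.6 -190.9   13.5] [ 0.6  0.5 -1.7] 27.318625985199656
over t 18.15 37.22665228422279
```

View pics/w3.png

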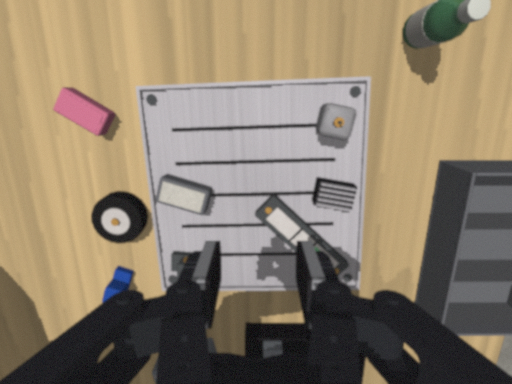

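```bash
cat >> h.py <<'E'
def touch(x,y,z0,zmin,th=3.0,step=1.5):
    f0=get_obs()['wrist_force'][2]
    z=z0
    while z>zmin:
        z-=step;move_l([x,y,z],speed=40);o=get_obs()
        if o['wrist_force'][2]-f0>th: break
    print('touch z',z,o['tcp_pos'][2],o['wrist_force'].round(1));return z
def pickt(x,y,yaw,z0,zmin,w,sl=10,up=3.0,sq=50,far=24):
    goto([x,y,130],[180,0,yaw]); grip(w+far); move_l([x,y,z0+18],speed=200);grip(w+sl)
    move_l([x,y,z0],speed=80); z=touch(x,y,z0,zmin)+up
    move_l([x,y,z],speed=40)
    grip(max(w-12,0),sq);o=get_obs();print('gripped',o['grip_width'],'F',o['wrist_force'].round(1),o['tcp_pos'].round(1))
    move_l([x,y,z+25],speed=60);move_l([x,y,160],speed=250);o=get_obs();print('lifted',o['grip_width'],'F',o['wrist_force'].round(1),o['t'])
E
python3 - <<'E'
from h import *
pickt(470,79.5,73.2,42,26,32,sl=12)
im,C,o=shot('side','d4.png')
im,C,o=shot('wrist','w4.png')
a=cv2.imread('pics/d4.png');cv2.imwrite('pics/d4z.png',cv2.resize(a[100:300,120:360],None,fx=3,fy=3))
E
```

```text
touch z 33.0 33.79998378623955 [-2.7 -0.3  6.6]
gripped 30.995543562544874 F [0.4 0.  2. ] [470.3  79.5  36.2]
lifted 31.215437820668026 F [-0.2 -0.3 -1.7] 24.0167
```

View pics/w4.png

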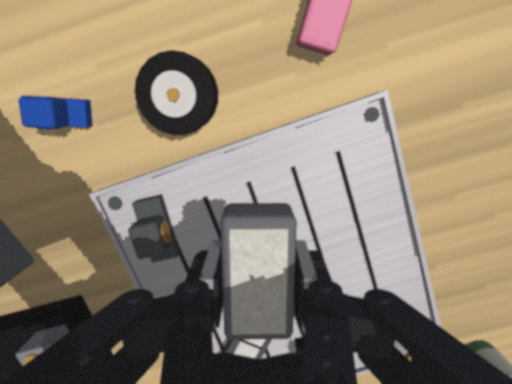

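View pics/d4z.png

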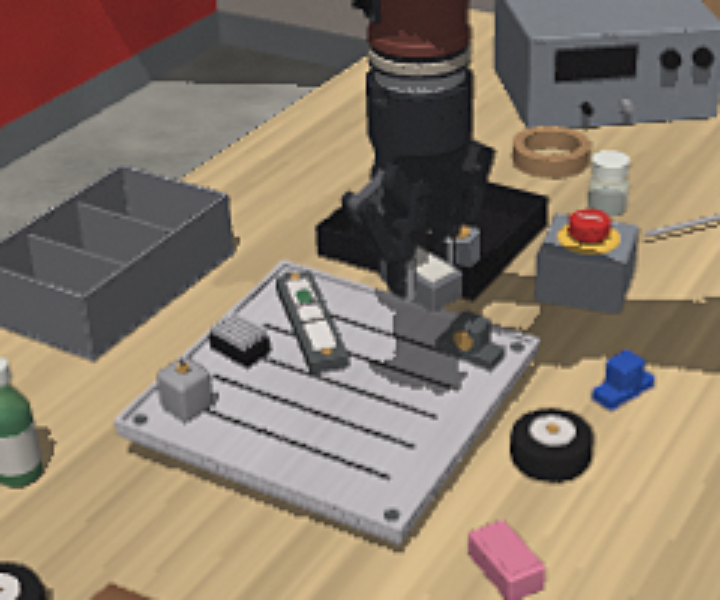

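Run:
```python
from h import *
place(579,-267,0,10,32)
over('w5.png')
for n in('bearing','motor','controller'):
    for r in spot_in(n,'wrist')[:3]: print(n,r)
```

```text
carry 31.28028036483724
at [ 578.6 -266.8    9.5] [ 0.3  0.4 -0.8] 30.74420614440519
over t 29.4667 40.92638056609739
bearing {'extent': [118.6, 281.1, 29.2, 29.1], 'score': 0.71}
bearing {'extent': [178.4, 259.8, 13.1, 23.7], 'score': 0.52}
motor {'extent': [337.4, 123.3, 40.3, 36.5], 'score': 0.89}
controller {'extent': [337.2, 195.7, 43.6, 33.8], 'score': 0.93}
```

View pics/w5.png

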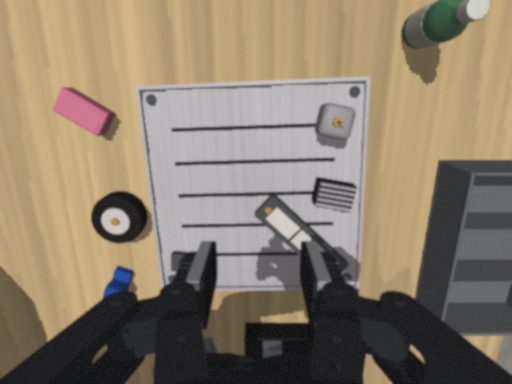

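Run:
```python
from h import *
pickt(648.3,82,79.6,47,33,30,sl=12,far=20)
place(673,-191,0,11,30)
grip(85)
im,C,o=over('w6.png')
```

```text
touch z 41.0 42.043538127285025 [-2.   0.1  4.9]
gripped 29.416692425665097 F [1.6 0.4 0.6] [648.6  81.9  44.1]
lifted 29.232391155586395 F [-0.8  0.2 -0.9] 34.9167
carry 29.68608382258035
at [ 672.6 -190.9   10.4] [ 0.5 -0.5 -1.5] 29.00798139022889
over t 40.3167 85.35515715089339
```

View pics/w6.png

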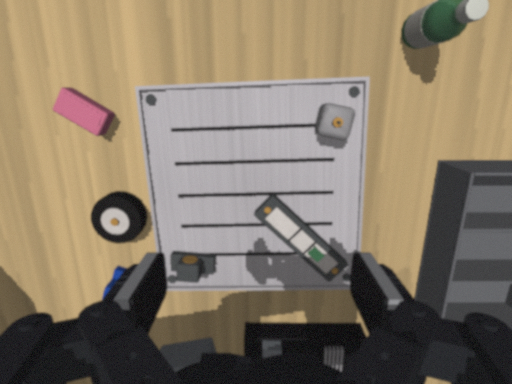

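Run:
```python
from h import *
pickt(474.6,-11.9,86,46,30,24,sl=12,far=18,up=4)
place(673,-267,0,12,24)
grip(85)
im,C,o=over('w7.png')
```

```text
touch z 38.5 38.978158704931005 [-0.8  0.9  5.2]
gripped 22.73281398086615 F [-0.1  0.6  1.6] [474.6 -12.   42.6]
lifted 23.611261353364664 F [-1.1  0.5 -2.2] 46.3333
carry 23.450197861693553
at [ 672.6 -266.8   11.3] [-0.3 -0.  -1.3] 23.625266506242976
over t 52.1417 85.00232812592168
```

View pics/w7.png

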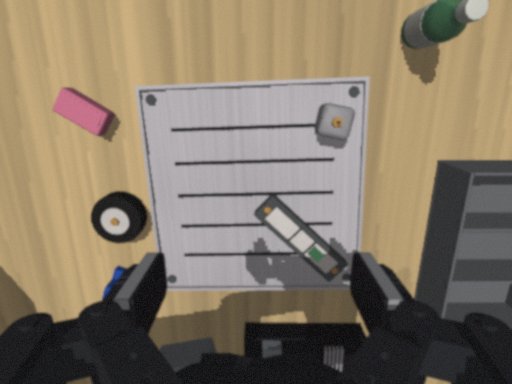

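Run:
```python
from h import *
pick(641.5,165.5,79.4,46,34,op=50)
place(626,-229,90,17,34)
grip(85)
goto([626,-187,230],[180,0,0])
im,C,o=shot('wrist','w8.png');print(o['t'])
```

```text
gripped 33.4388752078994 F [-0.1  0.3  1.6] [642.  165.6  46.6]
lifted 33.1991172433289 F [-0.  -0.8 -1.7] 56.1333
carry 33.19276274791184
at [ 625.6 -228.9   16.5] [-0.   0.1 -0.8] 33.62800477415527
61.9917
```

View pics/w8.png

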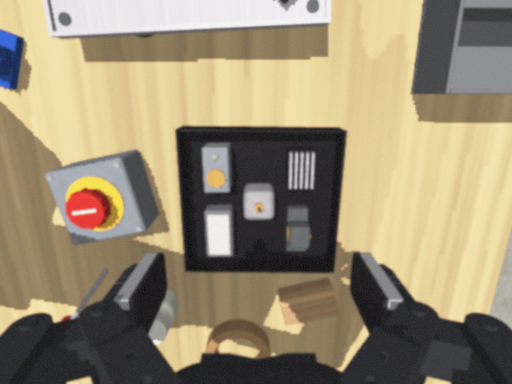

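Run:
```python
from h import *
goto([510,300,250],[180,0,0])
goto([510,390,230],[180,0,0])
im,C,o=shot('wrist','w9.png');print(o['t'],o['tcp_pos'],o['ee_rot'])
for n in('wedge','wedge_tip'):
    for r in spot_in(n,'wrist')[:3]: print(n,r)
```

```text
64.3167 [510.20120172 389.87337579 229.07994228] [1.79920830e+02 5.51239587e-02 1.67316016e-02]
wedge {'extent': [265.7, 196.1, 127.2, 37.5], 'score': 0.82}
wedge_tip {'extent': [268.9, 196.2, 125.9, 39.3], 'score': 0.93}
```

View pics/w9.png

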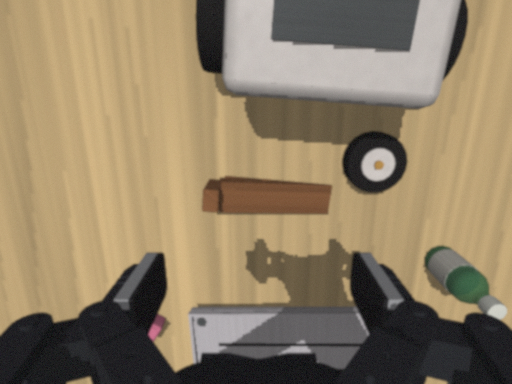

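Run:
```python
from h import *
a=cv2.imread('pics/w9.png')
cv2.imwrite('pics/w9z.png',cv2.resize(a[160:235,190:345],None,fx=5,fy=5,interpolation=cv2.INTER_CUBIC))
```

```text
(no output)
```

View pics/w9z.png

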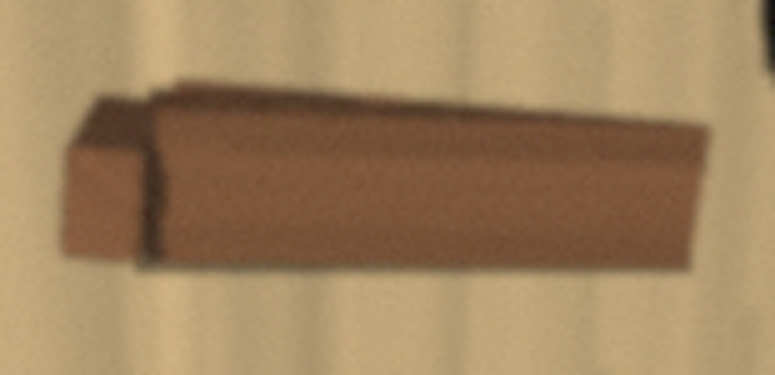

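Run:
```python
from h import *
C=cam('wrist',get_obs())
P=lambda p:np.array(p)/5+[190,160]
g=plane(C,P([(70,146),(146,148),(140,260),(62,256)]),46);print(g.round(1),g.mean(0))
t=plane(C,P([(710,126),(691,270)]),[4,4]);print(t,t.mean(0))
d=t.mean(0)-g.mean(0);print(np.degrees(np.arctan2(d[1],d[0])),np.hypot(*d[:2]))
print('deck edge',plane(C,[(190,308),(365,308),(201,322)],[33,41,28]))
print('pink',plane(C,[(157,320)],24), 'rover',plane(C,[(230,95),(430,108)],60),'wheel2',plane(C,[(375,190)],0))
```

```text
[[452.8 368.2  46. ]
 [469.1 367.7  46. ]
 [466.8 342.1  46. ]
 [449.7 343.1  46. ]] [459.61140979 355.24301387  46.        ]
[[599.64101868 360.12337554   4.        ]
 [597.41262872 323.05388475   4.        ]] [598.5268237  341.58863014   4.        ]
-5.61372945285412 139.5848645707549
deck edge [[424.30043859 207.82859119  33.        ]
 [642.15857754 213.07063661  41.        ]
 [435.87093945 182.41115211  28.        ]]
pink [[377.31599258 182.37154534  24.        ]] rover [[484.68088417 464.50986103  60.        ]
 [674.52316845 452.31806903  60.        ]] wheel2 [[653.65114156 352.71021707   0.        ]]
```

Run:
```python
from h import *
a=np.radians(-5.6);d=np.array([np.cos(a),np.sin(a)])
g=np.array([459.6,355.2])-4.5*d
goto([*g,120],[180,0,84.4]);grip(46)
move_l([*g,40],speed=200);move_l([*g,16],speed=50)
o=get_obs();print(o['wrist_force'].round(1),o['tcp_pos'].round(1))
grip(14,80);o=get_obs();print(o['grip_width'],o['wrist_force'].round(1),o['tcp_pos'].round(1))
move_l([*g,26],speed=40)
im,C,o=shot('wrist','w10.png');print(o['grip_width'],o['wrist_force'].round(1),o['t'])
shot('side','d10.png')
```

```text
[ 0.3 -0.6  1. ] [454.9 355.5  15.7]
24.654247897343666 [-1.2  0.1  4.1] [455.8 356.2  17.1]
24.73459517117412 [ 0.6 -0.  -1.9] 68.1583
```

View pics/w10.png

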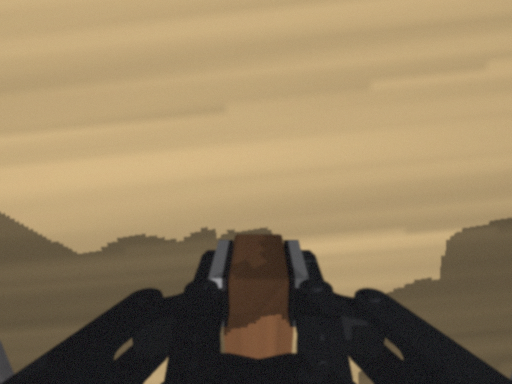

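View pics/d10.png

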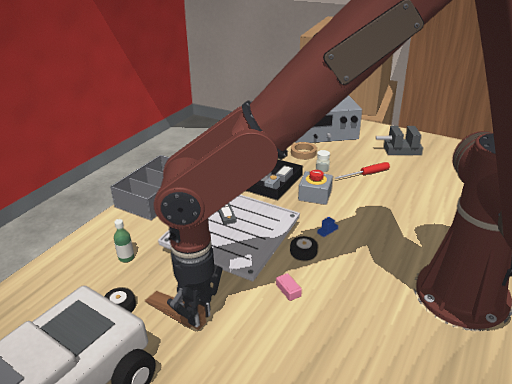

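```bash
cat >> h.py <<'E'
FOOT=np.array([438.5,184.5]);WY=-87.5
def wpos(s,dx=0):
    d=np.array([np.cos(np.radians(WY)),np.sin(np.radians(WY))])
    return FOOT-(s+4.5)*d+np.array([dx,0])
E
python3 - <<'E'
from h import *
p0=get_obs()['tcp_pos'][:2];p1=wpos(155)
for k in range(1,5):
    f=k/4;move_l([*(p0+(p1-p0)*f),26],[180,0,84.4+(2.5-84.4)*f],speed=60)
im,C,o=shot('wrist','w11.png');print(o['grip_width'],o['wrist_force'].round(1),o['t'],o['tcp_pos'],o['ee_rot'])
shot('side','d11.png');shot('scene','s11.png')
a=cv2.imread('pics/d11.png');cv2.imwrite('pics/d11z.png',cv2.resize(a[150:350,100:340],None,fx=3,fy=3))
E
```

```text
24.443663635289628 [-0.4 -0.1 -1.3] 70.2917 [431.85825088 344.02863229  26.11009405] [-1.79984024e+02 -3.10130167e-02  2.66892404e+00]
```

View pics/w11.png

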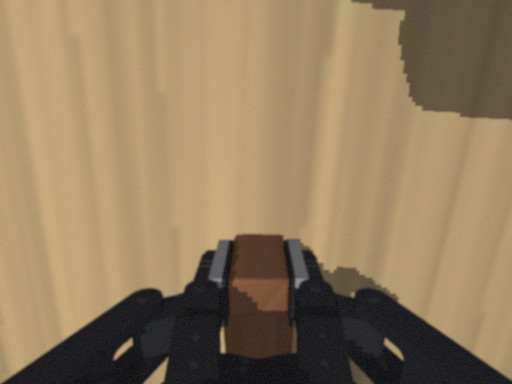

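View pics/d11z.png

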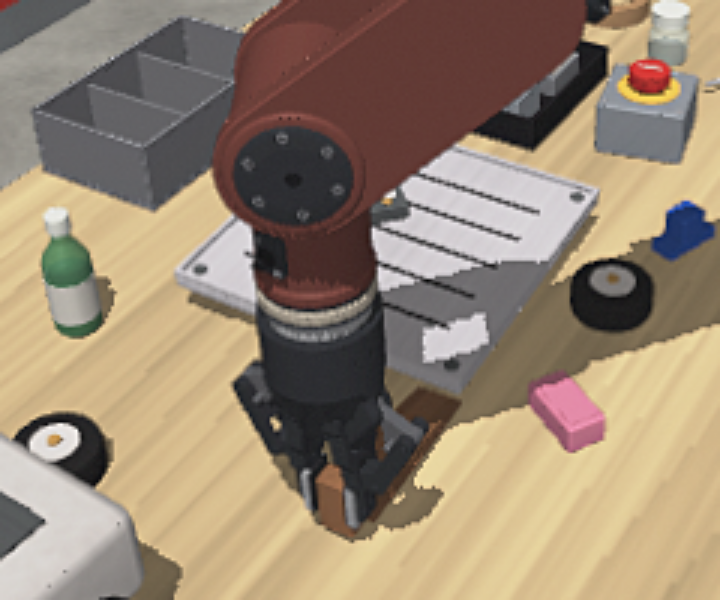

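View pics/s11.png

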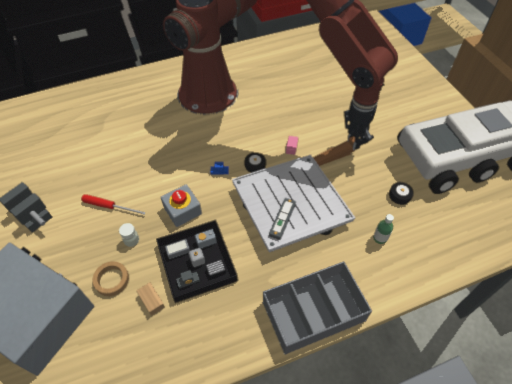

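Run:
```python
from h import *
move_l([*wpos(155),18],speed=40);o=get_obs();print(o['tcp_pos'],o['wrist_force'].round(1))
move_l([*wpos(155),16.5],speed=30);o=get_obs();print(o['tcp_pos'],o['wrist_force'].round(1))
for s in range(150,90,-5):
    move_l([*wpos(s),16.5],speed=40);o=get_obs();print(s,o['tcp_pos'].round(1),o['wrist_force'].round(1))
    if o['wrist_force'][1]>5: break
print(o['grip_width'],o['t'])
```

```text
[431.19728659 343.61791634  17.49694411] [-0.2  1.6 -0.5]
[431.50849359 343.86160953  17.06564589] [-2.5 -1.6  5.2]
150 [432.5 339.   17.1] [ 0.3 -0.2  4.2]
145 [432.8 334.   17.1] [-0.4  1.6  4.6]
140 [432.9 329.   17.1] [-0.2  1.3  5.4]
135 [433.1 323.8  17.1] [-0.2  2.1  6. ]
130 [433.2 318.6  17.1] [0.  1.4 6.1]
125 [433.5 313.5  17.1] [0.1 2.2 7.2]
120 [433.7 308.4  17.1] [0.6 2.1 7.1]
115 [433.9 303.4  17.1] [-0.1  2.5  7.1]
110 [434.1 298.4  17.1] [0.4 0.7 6.9]
105 [434.3 293.4  17.1] [0.5 2.  6.7]
100 [434.5 288.9  17. ] [0.5 3.  5.4]
95 [434.8 284.1  17.1] [-0.7  3.8  6. ]
24.817359601451233 74.3417
```

Run:
```python
from h import *
for s in range(90,54,-5):
    move_l([*wpos(s),17],speed=40);o=get_obs();print(s,o['tcp_pos'].round(1),o['wrist_force'].round(1))
    if o['wrist_force'][1]>20: break
print(o['grip_width'],o['t'])
for n in('scene','side'):
    shot(n,n[:2]+'12.png')
    for r in spot_in('bubble',n)[:2]:print(n,r)
a=cv2.imread('pics/sc12.png');cv2.imwrite('pics/s12z.png',cv2.resize(a[145:255,225:365],None,fx=5,fy=5,interpolation=cv2.INTER_CUBIC))
a=cv2.imread('pics/si12.png');cv2.imwrite('pics/d12z.png',cv2.resize(a[170:310,140:320],None,fx=4,fy=4,interpolation=cv2.INTER_CUBIC))
```

```text
90 [434.5 278.5  17.1] [0.3 1.8 4.7]
85 [434.7 273.8  17.1] [-0.5  3.1  4.9]
80 [434.9 268.9  17.1] [-0.7  3.9  5.9]
75 [435.1 264.   17.1] [-0.1  2.3  5.5]
70 [435.3 258.9  17.1] [-0.   4.   4.4]
65 [435.5 253.9  17.1] [-0.   3.2  5.5]
60 [435.7 248.9  17.1] [-0.5  4.   4.9]
55 [436.  244.   17.1] [0.8 4.2 5.4]
24.602495862023545 76.5417
```

View pics/s12z.png

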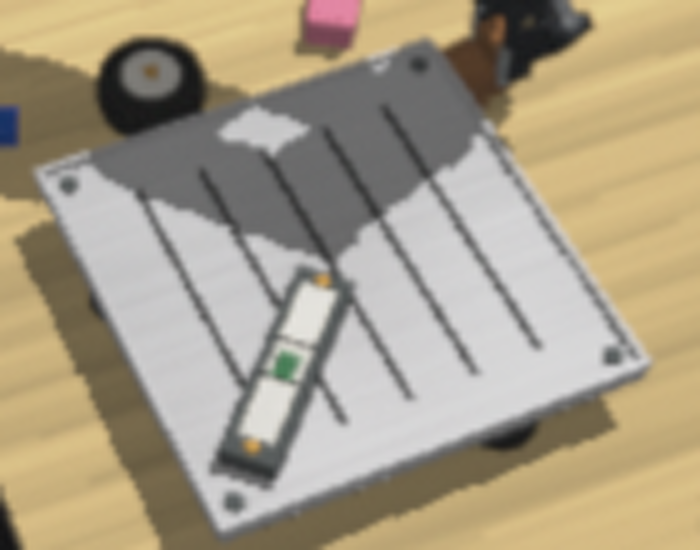

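View pics/d12z.png

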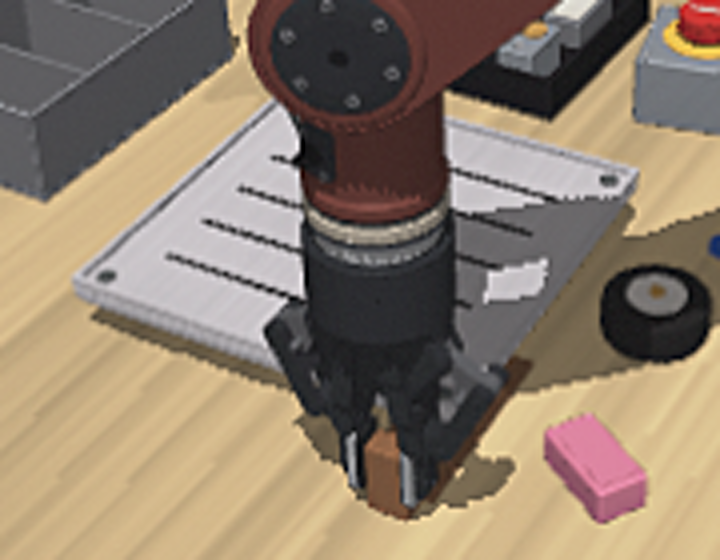

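Run:
```python
from h import *
move_l([*wpos(53),17],speed=30);wait(0.2)
grip(42);p=wpos(53);o=get_obs();print(o['wrist_force'].round(1))
move_l([*p,60],speed=80);move_l([*p,160],speed=250)
# view level centre ~ deck mid+R(2.5)(60,-60)?
goto([615,60,190],[180,0,0])
im,C,o=shot('wrist','w13.png');print(o['t'])
for r in spot_in('bubble','wrist')[:2]:print(r)
```

```text
[-0.3 -0.  -0.1]
79.75
{'extent': [264.1, 227.1, 21.6, 20.9], 'score': 0.49}
{'extent': [61.1, 6.3, 56.8, 10.4], 'score': 0.45}
```

View pics/w13.png

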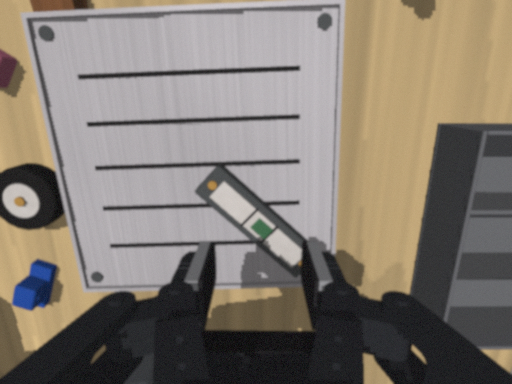

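Bubble at about (262,229), between lines near (251,219) and (273,240). I'll zoom in from closer.

Run:
```python
from h import *
move_l([622,100,110],speed=250);grip(85)
im,C,o=shot('wrist','w14.png');print(o['t'])
a=cv2.imread('pics/w14.png');print(a.shape)
```

```text
80.8583
(384, 512, 3)
```

View pics/w14.png

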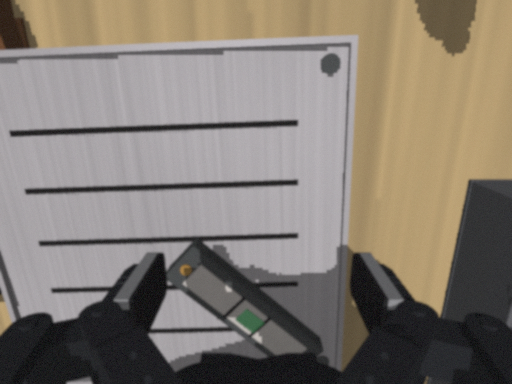

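Run:
```python
from h import *
goto([622,55,120],[180,0,0])
im,C,o=shot('wrist','w15.png');print(o['t'])
a=cv2.imread('pics/w15.png')
cv2.imwrite('pics/w15z.png',cv2.resize(a[150:300,170:330],None,fx=4,fy=4,interpolation=cv2.INTER_CUBIC))
```

```text
81.2083
```

View pics/w15z.png

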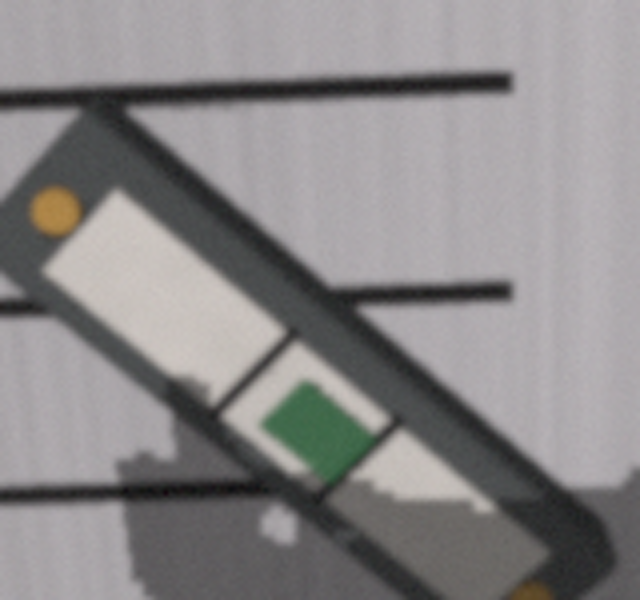

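Run:
```python
from h import *
p=wpos(53)
goto([*p,150],[180,0,2.5]);grip(46)
im,C,o=shot('wrist','w16.png')
move_l([*p,40],speed=200);move_l([*p,17.5],speed=50)
grip(14,80);o=get_obs();print(o['grip_width'],o['wrist_force'].round(1),o['tcp_pos'].round(1))
for s in (50,46,43):
    move_l([*wpos(s),17.5],speed=30);o=get_obs();print(s,o['tcp_pos'].round(1),o['wrist_force'].round(1))
wait(0.2)
grip(44);p=wpos(43)
move_l([*p,60],speed=80);move_l([*p,160],speed=250)
goto([622,55,120],[180,0,0])
im,C,o=shot('wrist','w17.png');print(o['t'])
a=cv2.imread('pics/w17.png')
cv2.imwrite('pics/w17z.png',cv2.resize(a[150:300,170:330],None,fx=4,fy=4,interpolation=cv2.INTER_CUBIC))
```

```text
24.883008439604772 [ 0.5 -0.3  1.3] [436.5 242.2  18. ]
50 [436.7 239.5  18. ] [-1.1  3.9  1.9]
46 [436.9 235.3  18. ] [-0.1  3.6  3.8]
43 [437.  232.3  18. ] [-0.2  3.8  4.4]
87.9833
```

View pics/w17z.png

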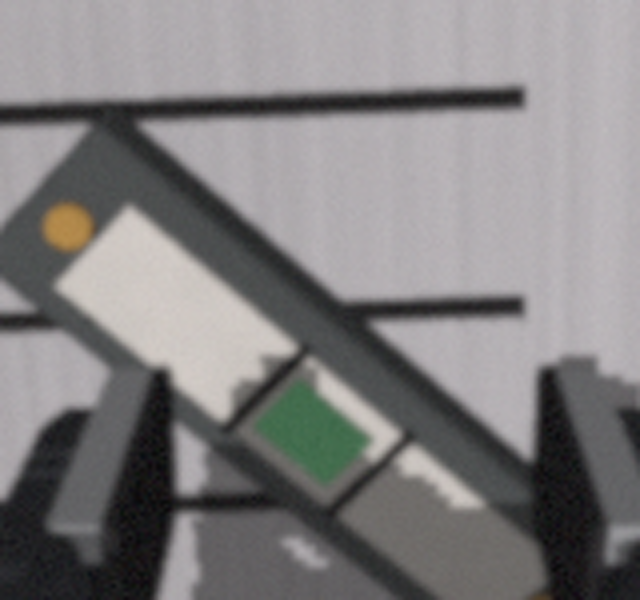

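View pics/w16.png

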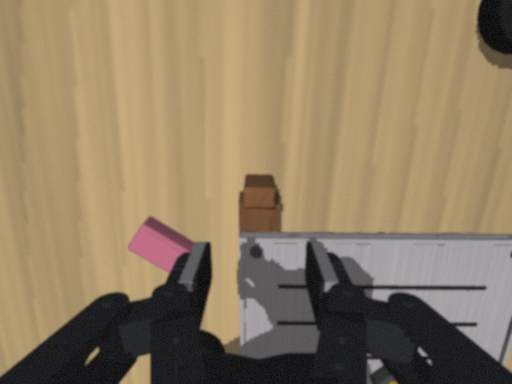

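Run:
```python
from h import *
move_l([622,55,200],speed=250)
goto([454,-190,170],[180,0,0]);wait(0.3)
im,C,o=shot('wrist','w18.png');print(o['t'],o['tcp_pos'])
a=im.astype(int);m=((a[:,:,0]>150)&(a[:,:,1]<60)&(a[:,:,2]<60)).astype(np.uint8)
n,l,st,ce=cv2.connectedComponentsWithStats(m)
for i in range(1,n):
    if st[i,4]>300: print(st[i],ce[i])
```

```text
89.9417 [ 454.65693556 -189.49194262  170.14914148]
[ 235  208   47   47 1083] [258.53277932 228.11726685]
```

View pics/w18.png

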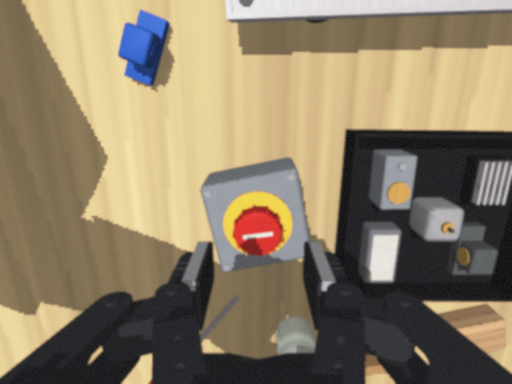

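Run:
```python
from h import *
C=cam('wrist',get_obs());print(plane(C,[(258.5,232),(235,232),(282,232)],78))
```

```text
[[ 454.81464532 -218.58728826   78.        ]
 [ 435.94304497 -218.58376473   78.        ]
 [ 473.68656719 -218.59389217   78.        ]]
```

Run:
```python
from h import *
x,y=454.5,-219.3
goto([x,y,140],[180,0,35]);grip(64)
move_l([x,y,85],speed=150);move_l([x,y,60],speed=50)
o=get_obs();print(o['wrist_force'].round(1),o['tcp_pos'].round(1))
grip(30,50);o=get_obs();print(o['grip_width'],o['wrist_force'].round(1),o['moment'].round(2),o['tcp_pos'].round(1))
for k in range(1,7):
    a=10*k;move_l([x,y,60+6*np.radians(a)],[180,0,35-a],speed=30)
    o=get_obs();print(a,o['grip_width'],o['wrist_force'].round(1),o['moment'].round(2),o['ee_rot'][2].round(1),o['tcp_pos'].round(1))
wait(0.2)
shot('side','d19.png')
```

```text
[0.4 0.2 0.5] [ 454.4 -219.3   59.8]
38.676222549533655 [-5.1 -1.6  5.4] [-0.41  0.8  -0.  ] [ 453.8 -220.2   60.8]
10 37.81547064173969 [-5.1 -2.6  4.7] [-0.53  0.88  0.06] 25.2 [ 453.9 -220.1   61.5]
20 38.13091572186704 [-4.1 -2.9  4.9] [-0.47  0.91  0.11] 15.2 [ 454.1 -220.    62.6]
30 37.82777395339057 [-3.8 -2.3  4.7] [-0.37  0.83  0.13] 5.3 [ 454.2 -220.    63.7]
40 37.790900440912665 [-5.4 -3.   5.5] [-0.47  0.86  0.03] -4.7 [ 454.3 -220.    64.8]
50 38.168389403780616 [-4.9 -3.   5.5] [-0.45  0.86  0.04] -14.7 [ 454.5 -220.    65.9]
60 38.13197817670577 [-4.4 -2.9  5.6] [-0.36  0.86  0.13] -24.6 [ 454.6 -220.    66.9]
```

Run:
```python
from h import *
x,y=454.5,-219.3
grip(64);wait(0.4)
move_l([x,y,110],speed=100);move_l([x,y,170],speed=200)
grip(85)
goto([454,-190,170],[180,0,0]);wait(0.2)
im,C,o=shot('wrist','w20.png');print(o['t'])
a=im.astype(int);m=((a[:,:,0]>150)&(a[:,:,1]<60)&(a[:,:,2]<60)).astype(np.uint8)
n,l,st,ce=cv2.connectedComponentsWithStats(m)
for i in range(1,n):
    if st[i,4]>300: print(st[i],ce[i])
shot('side','d20.png')
a=cv2.imread('pics/d20.png');cv2.imwrite('pics/d20z.png',cv2.resize(a[150:220,280:360],None,fx=6,fy=6,interpolation=cv2.INTER_CUBIC))
```

```text
97.5333
[ 234  211   50   48 1424] [258.02036517 234.54213483]
```

View pics/w20.png

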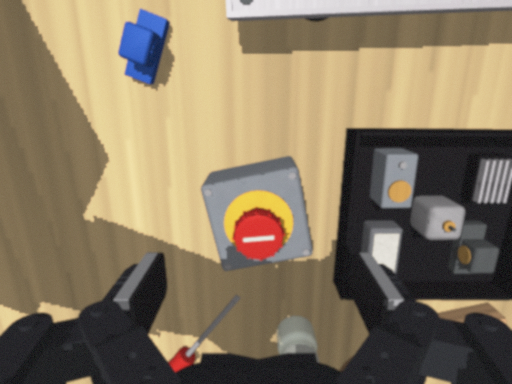

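View pics/d20z.png

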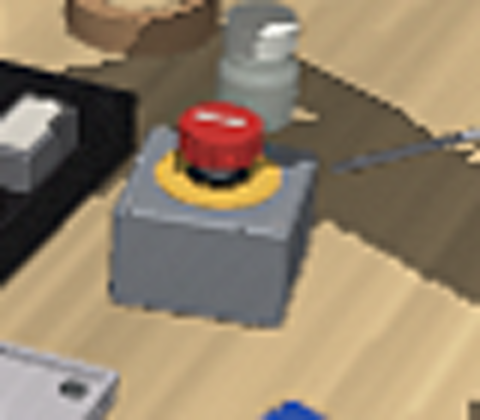

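Run:
```python
from h import *
goto([540,-80,220],[180,0,0])
goto([622,55,140],[180,0,0]);wait(0.2)
im,C,o=shot('wrist','w21.png');print(o['t'])
a=cv2.imread('pics/w21.png')
cv2.imwrite('pics/w21z.png',cv2.resize(a[150:300,170:330],None,fx=4,fy=4,interpolation=cv2.INTER_CUBIC))
```

```text
99.2167
```

View pics/w21z.png

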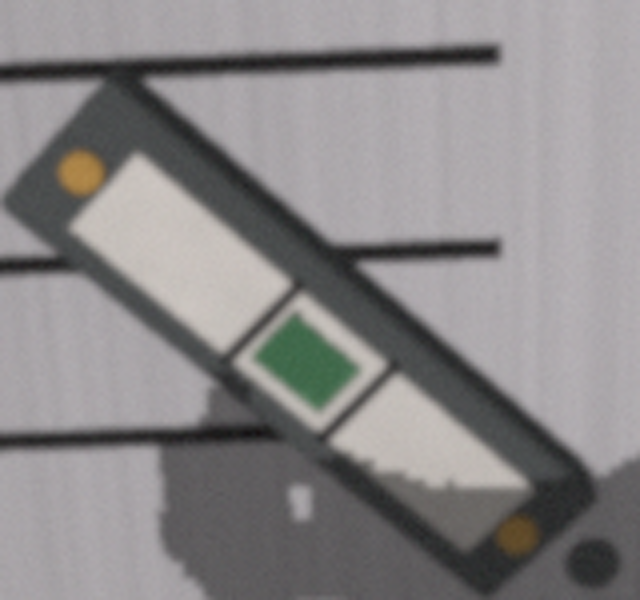

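Run:
```python
from h import *
move_l([622,55,260],speed=250);goto([500,-60,320],[180,0,0])
shot('scene','s22.png');print(get_obs()['t'])
sign_off()
```

```text
100.6917
the job is handed in; nothing more can be done
```

View pics/s22.png

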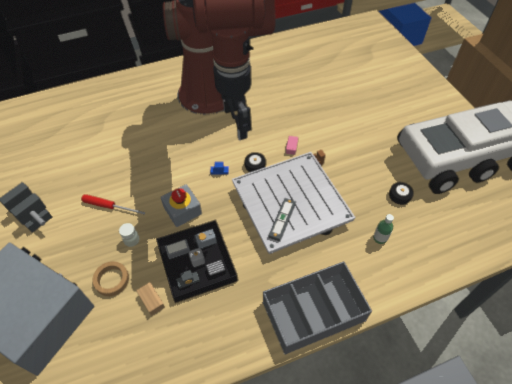

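I did all five steps in order and handed the job in at about 101 s; the interface gives no verdict, so these are my own last checks.

- **Stop:** pressed down until it latched. At the end I turned it 60° clockwise and let go; the last wrist and side pictures show the head up.
- **Parts:** gearbox, battery, controller, bearing and motor are all in the tray. I saw no servo on the deck. The blue and pink look-alikes were left alone.
- **Wedge and level:** the first push left the bubble at about -3.8 mm, just outside tolerance. I gripped the wedge again and pushed it 10 mm further. The last close-up shows the bubble between the lines at roughly +0.7 mm, with the gripper clear of the wedge. I did not measure the contact force between wedge and deck directly; I infer it from the lift.
- **Bystanders:** the last scene picture shows them where they started.

No check failed at the end. The first, coarse scene-camera reading of the bubble (about -2 mm) disagreed with the wrist close-up, so I went by the wrist camera.

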